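Check a washer's vibration pad with a hardness gauge

ROBOT

A 7-joint arm with a two-finger parallel gripper is mounted at the origin on a cart in front of the work surface, level with it; the furniture and walls round the work are solid. World frame = base frame: x ahead of the robot, y to its left, z up, the work surface at z = 0. Lengths are in m, angles in rad, forces in N, time in s.
With the tool pointing down it reaches from about 0.4 to 0.85 m from the base axis. Payload 10.4 kg.
Tool frame: the origin (TCP) lies on the centre line of the jaws, within the pads' length; the fingertips stand 22 mm ahead of it and the grasp point (between the pads) lies 3 mm ahead of it; z points along the fingers, y is the line along which they close (so a half turn about z gives the same grasp; the last joint's range is limited). The gripper opens to 87 mm and grips with 3 to 60 N. Pads are 19 mm wide; open, the fingers measure 117 mm over their backs; the gripper's body (75 mm by 190 mm) begins 51 mm behind the grasp point.
Start: joints at [-1.356, 0.332, -0.065, 1.46, 0.022, 1.35, -0.088], TCP at [0.147, 0.607, 0.214] pointing down, gripper open.
Joint ranges: [-2.6, 2.6], [-0.5, 2.12], [-1.47, 1.34], [0.16, 2.42], [-1.27, 4.41], [0.06, 2.06], [-2.6, 2.6]. Speed limits (rad/s): [2.22, 2.22, 2.79, 2.79, 3.14, 3.14, 3.14].

INTERFACE

Orientations are given as a unit quaternion [x, y, z, w].
In Python, from workcell import sensors, optics, hand_in gives the robot as it stands. The module is installed in compiled form; this text tells all that it offers.
- The arm moves only by the tool drive_tool, never from a script. Its argument "rows" is one flat list of numbers, 6 for each row, row after row: the shift along the tool's x, y, z in cm, then the turn, a rotation vector about the tool's x, y, z in rad. In form: [x, y, z, ax, ay, az, x, y, z, ax, ay, az, ...]. A call has 1 to 5 rows; each row shifts and turns the commanded pose from where the row before left it, along the tool's axes as they then stand; what a row does not reach is not made up. A row lasts 1/8 s, in which the tool goes at most 62.5 mm and 10.7 degrees, less where a joint would pass 70% of its speed; a pose out of reach is approached as far as the arm can. A call with a gripper value outside its range is refused whole. "gripper" is the closure in counts, from 0 (fully open) to 255 (shut), set as the call begins (left out, the last holds). The fingers move at their own pace and stop on an object; "squeeze" is the grip in N (left out, the last holds). Time passes only in rows, so rows that do not move let the fingers close. It gives the time, the measured TCP pose, the force, the opening and the grip force at its end, in the units of the state.
- sensors.state(): the state, without advancing time (a new reading comes with each control period).
- optics.grab_frame(name): name is "scene" or "top" or "wrist"; returns the picture (420x560x3 uint8, red, green, blue); there is no depth.
- optics.calibration(name): a dict with "fx", "fy", "cx", "cy" (pixels), "origin" and "orientation" of the camera in the world. Camera axes: x right, y down, z forward; pixel columns grow to the right and rows downward; lengths in m; the calibration is good to about 2 mm. A picture is of the moment at which its call begins: read the wrist's pose just before it. calibration takes no time and is no camera call; for the wrist camera it gives the pose at the moment of the call.
- hand_in(): hands the job in; it is judged then, once.
The state is a dict: "t": time; "joint_positions": joint angles; "joint_velocities": joint speeds; "joint_efforts": joint torques, N m; "tcp_pos": TCP position; "tool_rot": TCP orientation; "force": force on the tool from outside, world axes, zero at the start; "ft_torque": the same for the moment, N m; "finger_gap": finger opening in m; "gripper_force": force on a finger pad.
Only numpy, scipy, OpenCV 4.12 (cv2) and the standard library are available. Lean on these libraries where they do the work, as an engineer would, in place of code of your own. Each camera call takes 0.05 s, during which the arm holds its last target. There are 200 camera calls.

TASK

Check the rubber hardness of the round, cup-shaped washing-machine pad: take the hardness gauge out of its rest and first verify it on the reference block, holding it upright inside the marked ring and pressed lightly (10 to 20 N), so that its foot sits flat on the rubber, for about a second. Then hold it in the same way inside the marked ring on the floor of the round pad's cup, and finish while still holding it there, upright, foot flat and lightly pressed, for the reading. Do not shift the pad, the block or the things around them.

Things in the scene. Friction and masses are not known exactly. Their poses are not given: they have to be found in the camera images.
- gauge: pocket hardness gauge, 0.2 kg, upright in its rest: grey box case 28 thick (x), 44 wide (y), 76 tall, round dial on the -x face, grips on its flat +-y sides; below it a steel stem, 18 across, 22 long, ends in the flat foot. Origin: centre of the foot's underside, z up along the gauge; case z = 22 to 98, cap to 102 mm. Grip from above across the 44 mm width, sides flat from z = 27 to 93 mm
- gauge_foot: the flat round presser foot, 18 mm across, fixed to the gauge; origin at the centre of its underside (the same point as the gauge's origin), axes as the gauge's
- indenter (a joint): spring-loaded pin, 3 mm thick, standing 2.5 mm out of the foot's centre: 0 = out, 0.0025 m = in level with the foot. It yields at 1 N and takes 2.8 N more for each mm. Its tip sinks nearly 1 mm into rubber, so the foot comes flat on the rubber, the pin in by about 1.6 mm, at a push of about 6 N; from there the push rises steeply. 25 N or more spoils the reading
- rest: turned dark steel rest for the gauge, round, 70 mm across, 34 mm high, fixed to the worktop; its upright bore, 22 mm across and 28 mm deep, takes the gauge's stem (2 mm play all round) and the case stands on its top face. Origin: centre of its underside
- ref_block: reference block: a loose round steel puck, 54 mm across, 14 mm high, 0.3 kg, with a black rubber disc 43 mm across let into its top. Origin: centre of its underside
- ref_spot (a point): centre of the marked ring (light grey line, 30 mm inside diameter) on the block's rubber, on top of the block, 14 mm above the worktop; the whole foot belongs inside the ring
- cup_pad: the pad to be checked: a loose round black rubber vibration pad, 72 mm across, 22 mm high, 0.15 kg, with a round cup in its top 50 mm across and 10 mm deep (for the machine's foot); wall 11 mm, floor 12 mm thick. Origin: centre of its underside. It may lie in either of two places, the square pad in the other
- pad_spot (a point): centre of the marked ring (light grey line, 30 mm inside diameter) on the floor of the round pad's cup, 12 mm above the worktop; the whole foot belongs inside the ring
- square_pad: bystander: a loose square black rubber pad with ribs, 72 x 72 x 22 mm, no cup and no ring; not to be moved. Origin: centre of its underside
- thread_spool_1: bystander: reel of thread, 28 x 41 x 42 mm, behind the pads; not to be moved. Origin: centre of its underside
- thread_spool_2: bystander: reel of thread, 28 x 41 x 42 mm, behind the pads; not to be moved. Origin: centre of its underside

How it is judged:
By the outcome, as a careful person would: the job done as asked, in the order asked, and still so for the second after the job is handed in, while the arm keeps its last pose, push and grip.
It also fails if it takes over 54 s, if anything falls off the work surface, if the arm or the gripper's body presses on something with over 40 N, if the wrist force passes 120 N, or if a joint passes its speed limit or range.

## Working session

There is one attempt and no reset: what is moved stays moved. The work goes in short steps, Python scripts to look and compute and a tool call to move; the robot and the scene stay as the last step left them, time stands still between calls to the robot, and variables do not carry over. Pictures are saved under pics/ and viewed, at most 10 in all, crops included, and the job is handed in when it is done.

Besides the shell and the picture viewer there is one more tool, called in YAML: its name, and indented under it one key for each argument. drive_tool: Moves the arm, as the interface text tells. Its arguments: {"type":"object","properties":{"rows":{"type":"array","items":{"type":"number"}},"gripper":{"type":"number"},"squeeze":{"type":"number"}},"required":["rows"]}

```bash
mkdir -p pics; cat > h.py <<'E'
import numpy as np, cv2
from scipy.spatial.transform import Rotation as R
from workcell import sensors, optics, hand_in
def px2w(c,u,v,z):
    d=R.from_quat(c['orientation']).apply([(u-c['cx'])/c['fx'],(v-c['cy'])/c['fy'],1]); o=np.array(c['origin'])
    return o+d*(z-o[2])/d[2]
def w2px(c,p):
    q=R.from_quat(c['orientation']).inv().apply(np.array(p)-np.array(c['origin']))
    return q[0]/q[2]*c['fx']+c['cx'],q[1]/q[2]*c['fy']+c['cy']
E
python3 - <<'E'
from h import *
s=sensors.state();print(s['t'],s['tcp_pos'],s['tool_rot'],s['force'],s['finger_gap'])
for n in('scene','top'):
    c=optics.calibration(n);print(n,c)
    cv2.imwrite(f'pics/{n}0.png',optics.grab_frame(n)[:,:,::-1])
E
```

```text
0.0 [0.14715504 0.60701244 0.21314868] [ 1.18612826e-01  9.92940328e-01 -7.07199088e-04 -4.09965058e-05] [ 0.79382051  0.47437569 -0.28718704] 0.08695884104211678
scene {'fx': 447.20656099720225, 'fy': 447.20656099720225, 'cx': 276.61643522183607, 'cy': 203.7301961906453, 'origin': array([ 0.1723129 , -0.73573597,  0.91499957]), 'orientation': array([ 0.90949945, -0.21817593,  0.07955829, -0.3447905 ])}
top {'fx': 502.1577991563215, 'fy': 502.1577991563215, 'cx': 284.42593718809724, 'cy': 212.39387890848428, 'origin': array([0.09987925, 0.01883976, 1.45123505]), 'orientation': array([-0.633727  ,  0.76033834, -0.10981277,  0.09064686])}
```

View pics/top0.png

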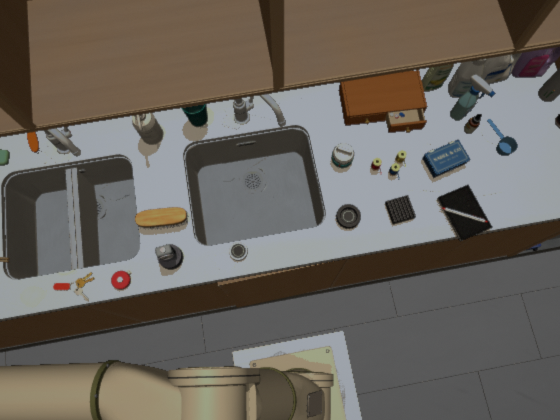

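View pics/scene0.png

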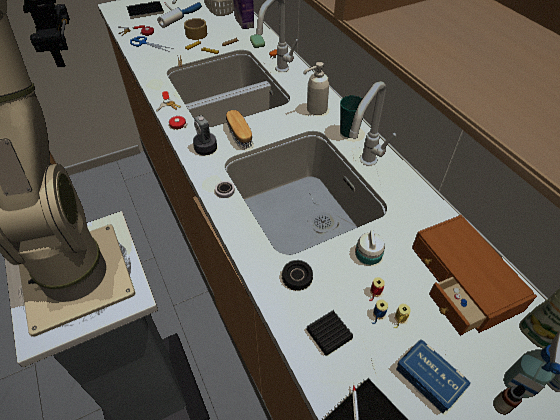

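Top view: gauge in rest ≈(169,257), reference block ≈(238,251), round pad ≈(348,216), square pad ≈(400,209). The scene view shows the same layout: gauge (204,135), block (225,189), round pad (297,275). I'll enlarge these.

```bash
python3 - <<'E'
from h import *
t=cv2.imread('pics/top0.png');s=cv2.imread('pics/scene0.png')
def cr(i,u,v,w=25,k=8):return cv2.resize(i[v-w:v+w,u-w:u+w],(400,300) if 0 else (300,300),interpolation=cv2.INTER_CUBIC)
m=np.vstack([np.hstack([cr(t,169,257),cr(t,238,251),cr(t,348,216)])[:,:,:],np.hstack([cr(s,204,135),cr(s,225,189),cr(s,297,275)])])
m=cv2.resize(m,(798,532))
cv2.imwrite('pics/m1.png',m)
c=optics.calibration('top')
for n,u,v,z in(('gauge',169,257,.1),('rest',169,257,.034),('blk',238,251,.014),('pad',348,216,.022),('sq',400,209,.022)):print(n,px2w(c,u,v,z))
c=optics.calibration('scene')
for n,u,v,z in(('blk',225,189,.014),('pad',297,275,.022)):print(n,px2w(c,u,v,z))
E
```

```text
gauge [0.42183668 0.27861777 0.1       ]
rest [0.43756244 0.29130642 0.034     ]
blk [0.42378783 0.09516899 0.014     ]
pad [ 0.46773156 -0.24191676  0.022     ]
sq [ 0.46105415 -0.39869696  0.022     ]
blk [0.42442939 0.09023393 0.014     ]
pad [ 0.46603129 -0.24966364  0.022     ]
```

View pics/m1.png

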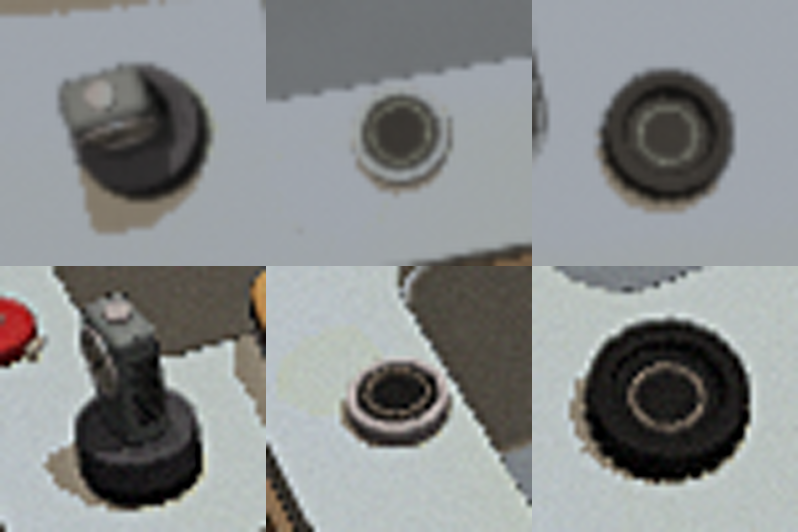

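```bash
cat >> h.py <<'E'
def rel(p,dz=None):
    s=sensors.state(); return np.round(R.from_quat(s['tool_rot']).inv().apply(np.array(p)-s['tcp_pos'])*100,2)
E
python3 - <<'E'
from h import *
for n,P in(('top',((162.4,249.9,.114),(170.7,256.6,.034),(238.4,250.4,.014),(348.4,216.4,.012))),('scene',((201.2,118.6,.114),(224.8,186.7,.014),(297.6,274.6,.012)))):
    c=optics.calibration(n)
    for p in P:print(n,p[2],px2w(c,*p).round(4))
print(rel([.43,.285,.23]))
c=optics.calibration('wrist');print(c,sensors.state()['tcp_pos'])
E
```

```text
top 0.114 [0.4412 0.2913 0.114 ]
top 0.034 [0.4378 0.2864 0.034 ]
top 0.014 [0.4253 0.0937 0.014 ]
top 0.012 [ 0.4689 -0.2446  0.012 ]
scene 0.114 [0.4422 0.2878 0.114 ]
scene 0.014 [0.4273 0.0986 0.014 ]
scene 0.012 [ 0.4711 -0.2439  0.012 ]
[-35.08 -24.64  -1.64]
{'fx': 378.4709479471674, 'fy': 378.4709479471674, 'cx': 282.28358640614147, 'cy': 208.40178036192864, 'origin': array([0.07883325, 0.62434363, 0.38384356]), 'orientation': array([0.77923336, 0.6131658 , 0.08017085, 0.10195933])} [0.14715606 0.60708472 0.21325039]
```

drive_tool:
  rows: [-4,-2.8,-0.5,0,0,0,-4,-2.8,-0.5,0,0,0,-4,-2.8,-0.5,0,0,0,-4,-2.8,-0.5,0,0,0,-4,-2.8,0,0,0,0]
  gripper: 0

```text
t: 0.72
tcp_pos: [0.3096, 0.4229, 0.2341]
tool_rot: [0.119, 0.993, 0.0, 0.0]
force: [0.5, 0.2, -0.2]
finger_gap: 0.087
gripper_force: 0.0
```

drive_tool:
  rows: [-4,-2.8,0,0,0,0,-4,-2.8,0,0,0,0,-4,-2.8,0,0,0,0,-4,-2.4,0,0,0,0,0,0,0,0,0,0]

```text
t: 1.35
tcp_pos: [0.441, 0.2781, 0.2338]
tool_rot: [0.122, 0.993, -0.0, 0.0]
force: [-0.2, 0.5, -0.2]
finger_gap: 0.0871
gripper_force: 0.0
```

```bash
python3 - <<'E'
from h import *
print(rel([.441,.289,.23]));s=sensors.state();print(s['t'],s['tcp_pos'],s['force'])
c=optics.calibration('wrist');i=optics.grab_frame('wrist')[:,:,::-1];cv2.imwrite('pics/w1.png',i)
print(c, w2px(c,[.441,.289,.114]))
E
```

```text
[0.26 1.05 0.37]
1.35 [0.44097981 0.27814271 0.23375606] [-0.16155622  0.507287   -0.19072593]
{'fx': 378.4709479471674, 'fy': 378.4709479471674, 'cx': 282.28358640614147, 'cy': 208.40178036192864, 'origin': array([0.37267009, 0.29581768, 0.4043061 ]), 'orientation': array([0.78117818, 0.61062547, 0.08014505, 0.10234237])} (np.float64(294.74718426727145), np.float64(196.74928895554626))
```

View pics/w1.png

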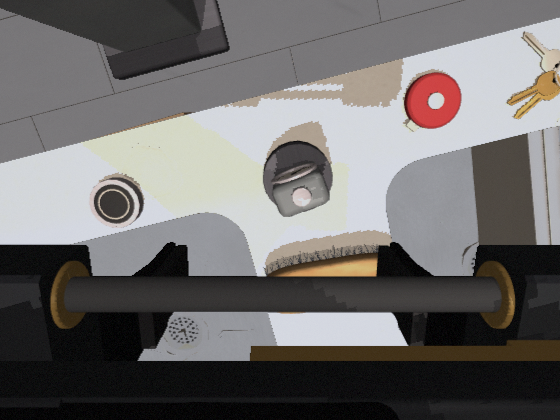

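```bash
python3 - <<'E'
from h import *
i=cv2.imread('pics/w1.png')
a=cv2.resize(i[165:225,260:340],(800,600),interpolation=cv2.INTER_CUBIC);cv2.imwrite('pics/w1c.png',a)
E
```

```text
(no output)
```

View pics/w1c.png

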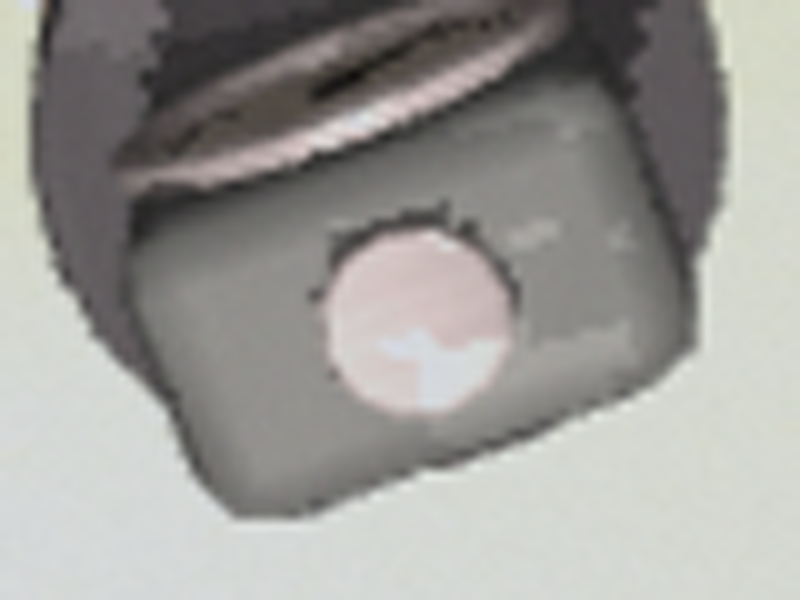

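Crop: cap centre (418,318) → px (301.8,196.8); lower long edge of the case from (310,512) to (625,400) → px (291,216.2)–(322.5,205); the dial ring's chord has a similar slope, (130,185)–(560,20).

```bash
python3 - <<'E'
from h import *
c=optics.calibration('wrist');s=sensors.state();r=R.from_quat(s['tool_rot'])
W=lambda u,v,z:px2w(c,260+u/10,165+v/10,z)
cap=W(418,318,.114);print('cap',cap)
print('blk',px2w(c,117,204,.014))
for n,a,b,z in(('low edge',(310,512),(625,400),.107),('left',(140,280),(215,490),.11),('right',(630,110),(690,260),.11),('upper',(150,215),(570,85),.108)):
    d=W(*b,z)-W(*a,z);t=r.inv().apply(d);print(n,'world',np.degrees(np.arctan2(d[1],d[0])),'tool',np.degrees(np.arctan2(t[1],t[0])),np.hypot(*d[:2]))
print(r.as_matrix().round(3))
E
```

```text
cap [0.44057409 0.2966705  0.114     ]
blk [0.42529908 0.10369908 0.014     ]
low edge world 96.54499277972884 tool 69.64813534900489 0.027180737292343472
left world 5.158733380646026 tool 161.03440153990755 0.01835883012093927
right world 9.14342559668837 tool 157.04970918569512 0.01309882927811755
upper world 93.68733615522638 tool 72.50579189837264 0.03486962621017021
[[-0.971  0.239 -0.   ]
 [ 0.239  0.971 -0.   ]
 [ 0.    -0.    -1.   ]]
```

drive_tool:
  rows: [0,0.5,0,0,0,-0.17,0,0,0,0,0,-0.17,0,0,0,0,0,0,0,0,0,0,0,0]

```text
t: 1.9
tcp_pos: [0.4393, 0.287, 0.2338]
tool_rot: [-0.05, 0.999, 0.0, -0.0]
force: [0.2, -0.2, -0.3]
finger_gap: 0.0872
gripper_force: 0.0
```

```bash
python3 - <<'E'
from h import *
s=sensors.state();print(s['t'],s['tcp_pos'],s['joint_velocities'].round(3))
c=optics.calibration('wrist');i=optics.grab_frame('wrist')[:,:,::-1];cv2.imwrite('pics/w2.png',i)
np.save('c2.npy',c,allow_pickle=True)
u,v=map(int,w2px(c,[.441,.291,.10])); b=[int(k) for k in w2px(c,[.426,.098,.014])]
print(u,v,b)
f=lambda u,v,w:cv2.resize(i[max(v-w,0):max(v-w,0)+2*w,max(u-w,0):max(u-w,0)+2*w],(400,400),interpolation=cv2.INTER_CUBIC)
cv2.imwrite('pics/w2c.png',np.hstack([f(u,v,40),f(*b,40)]))
E
```

```text
1.9 [0.43930571 0.28703207 0.23384195] [ 0.003  0.     0.006 -0.002  0.    -0.002  0.014]
285 198 [98, 146]
```

View pics/w2c.png

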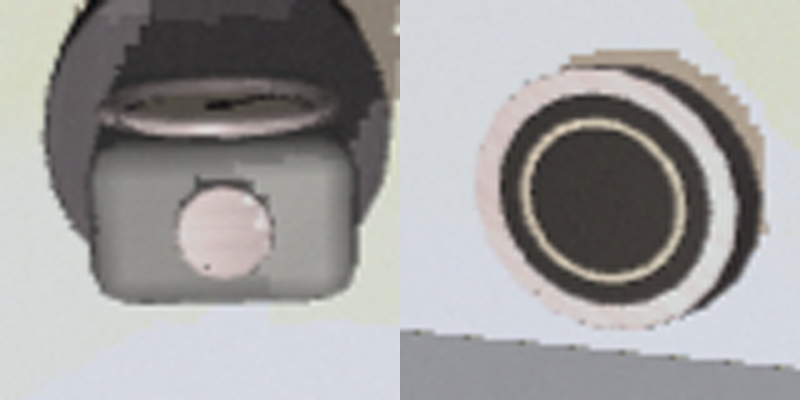

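Left crop: the case edges are level with the image, so the yaw is right; cap (225,231) → px (290,204.2). Right crop: block ring centre (604,201) → px (98.8,146.2).

```bash
python3 - <<'E'
from h import *
c=np.load('c2.npy',allow_pickle=True).item()
print(px2w(c,290,204.2,.114),px2w(c,98.8,146.2,.014))
r=R.from_quat(c['orientation']);print(r.as_matrix().round(3),c['origin'])
s=sensors.state();print(R.from_quat(s['tool_rot']).as_matrix().round(3))
p=px2w(c,290,204.2,.114);print(rel([p[0],p[1],.085]))
E
```

```text
[0.44225293 0.29439006 0.114     ] [0.42591572 0.0981999  0.014     ]
[[-0.1    0.962  0.256]
 [ 0.995  0.096  0.027]
 [ 0.001  0.257 -0.966]] [0.36938175 0.28064201 0.40446524]
[[-0.995 -0.1   -0.   ]
 [-0.1    0.995  0.   ]
 [ 0.     0.    -1.   ]]
[-0.35  0.72 14.89]
```

drive_tool:
  rows: [-0.3,0.55,3,0,0,0,0,0,5,0,0,0,0,0,4,0,0,0,0,0,2,0,0,0,0,0,0.9,0,0,0]

```text
t: 2.58
tcp_pos: [0.4417, 0.292, 0.0839]
tool_rot: [-0.05, 0.999, -0.0, -0.001]
force: [-0.2, 0.5, 0.9]
finger_gap: 0.0872
gripper_force: 0.0
```

drive_tool:
  rows: [0,0,0,0,0,0,0,0,0,0,0,0,0,0,0,0,0,0,0,0,0,0,0,0]
  gripper: 100
  squeeze: 5

```text
t: 3.08
tcp_pos: [0.4425, 0.2924, 0.0854]
tool_rot: [-0.051, 0.999, 0.0, 0.0]
force: [-0.8, 0.2, 0.6]
finger_gap: 0.0568
gripper_force: 0.0
```

drive_tool:
  rows: [0,0,0,0,0,0,0,0,0,0,0,0,0,0,0,0,0,0,0,0,0,0,0,0]
  gripper: 160
  squeeze: 5

```text
t: 3.58
tcp_pos: [0.4423, 0.2924, 0.0851]
tool_rot: [-0.051, 0.999, 0.0, 0.0]
force: [0.3, 1.3, 0.2]
finger_gap: 0.0444
gripper_force: 5.0
```

drive_tool:
  rows: [0,0,0,0,0,0,0,0,0,0,0,0,0,0,0,0,0,0]
  gripper: 255
  squeeze: 50

```text
t: 3.95
tcp_pos: [0.4423, 0.2924, 0.0851]
tool_rot: [-0.051, 0.999, 0.0, 0.0]
force: [-0.6, 1.1, 2.1]
finger_gap: 0.0435
gripper_force: 49.9
```

```bash
python3 - <<'E'
from h import *
s=sensors.state();print(s['force'],s['ft_torque'],s['gripper_force'],s['finger_gap'],s['tcp_pos'])
c=optics.calibration('wrist');i=optics.grab_frame('wrist')[:,:,::-1];cv2.imwrite('pics/w3.png',i)
print(w2px(c,s['tcp_pos']+np.array([0,0,.03])))
E
```

```text
[-0.60500789  1.10889481  2.11111431] [0.32880583 0.05292353 0.05057127] 49.86695408821106 0.04354127504203142 [0.44229794 0.29243886 0.08505305]
(np.float64(280.4768955840263), np.float64(286.2491727682371))
```

drive_tool:
  rows: [0,0,-0.5,0,0,0,0,0,-1.5,0,0,0,0,0,-2,0,0,0,0,0,-2,0,0,0,0,0,0,0,0,0]

```text
t: 4.62
tcp_pos: [0.4432, 0.2927, 0.1469]
tool_rot: [-0.051, 0.999, 0.001, 0.001]
force: [-0.2, 0.7, -2.9]
finger_gap: 0.0432
gripper_force: 49.9
```

drive_tool:
  rows: [0.7,-3.9,0,0,0,0,0.7,-3.9,0,0,0,0,0.7,-3.9,0,0,0,0,0.7,-3.9,1,0,0,0,0.8,-3.7,1,0,0,0]

```text
t: 5.25
tcp_pos: [0.4256, 0.095, 0.1242]
tool_rot: [-0.051, 0.999, -0.0, -0.0]
force: [1.2, -0.8, -2.1]
finger_gap: 0.0436
gripper_force: 49.9
```

drive_tool:
  rows: [0,0,1,0,0,0,0,0,0,0,0,0,0,0,0,0,0,0]

```text
t: 5.62
tcp_pos: [0.4262, 0.0976, 0.1151]
tool_rot: [-0.052, 0.999, 0.0, 0.0]
force: [0.5, 0.0, -2.4]
finger_gap: 0.0436
gripper_force: 49.9
```

```bash
cat > look.py <<'E'
from h import *
import sys
tag=sys.argv[1];x,y,z=map(float,sys.argv[2:5])
s=sensors.state();print(s['t'],s['tcp_pos'],s['force'],R.from_quat(s['tool_rot']).as_matrix().round(4)[:,2],s['gripper_force'])
o=[]
for n,w in(('wrist',60),('scene',25)):
    c=optics.calibration(n);i=optics.grab_frame(n)[:,:,::-1]
    cv2.imwrite(f'pics/{tag}_{n}.png',i)
    u,v=[int(round(k)) for k in w2px(c,[x,y,z])];print(n,u,v,w2px(c,[x,y,z]))
    v0,u0=max(v-w,0),max(u-w,0)
    q=i[v0:v0+2*w,u0:u0+2*w];print('origin',u0,v0,'scale',400/2/w,q.shape)
    o.append(cv2.resize(q,(400,400),interpolation=cv2.INTER_CUBIC))
    np.save(f'{tag}_{n}.npy',c,allow_pickle=True)
cv2.imwrite(f'pics/{tag}.png',np.hstack(o))
E
python3 look.py b .426 .0965 .014
```

```text
5.625 [0.42624857 0.09756231 0.11505011] [ 0.48384604  0.00918614 -2.4432525 ] [ 1.e-04  0.e+00 -1.e+00] 49.8598837852478
wrist 280 205 (np.float64(279.69144655502595), np.float64(205.15208392725995))
origin 220 145 scale 3.3333333333333335 (120, 120, 3)
scene 225 187 (np.float64(224.6592521913143), np.float64(187.35287819707943))
origin 200 162 scale 8.0 (50, 50, 3)
```

View pics/b.png

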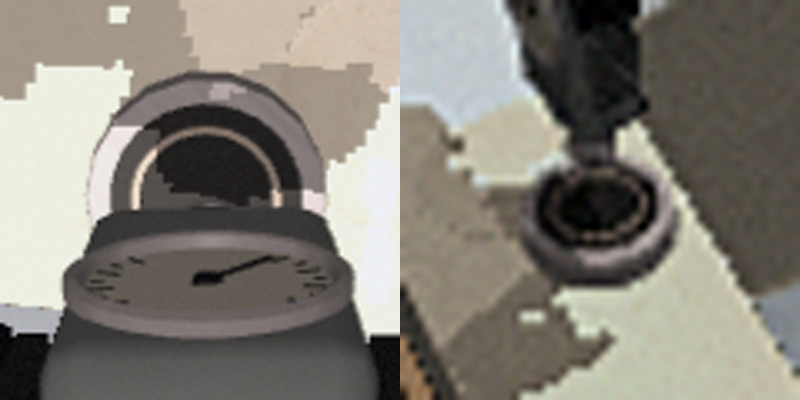

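Left: ring centre column ≈207, gauge case/dial centre ≈209, so they are laterally aligned; the ring's far edge is at y≈127 → px v 183.1. Right (scene): ring centre (601,205) → px (225.1,187.6), against a predicted (224.7,187.4).

```bash
python3 - <<'E'
from h import *
c=np.load('b_wrist.npy',allow_pickle=True).item()
print('ring far edge',px2w(c,282,145+127/3.333,.014),'block rim far',px2w(c,282,145+73/3.333,.014))
print('gauge ctr y at .11',px2w(c,220+209/3.333,220,.11),'ring', px2w(c,220+207/3.333,203,.014))
E
```

```text
ring far edge [0.40929704 0.09647921 0.014     ] block rim far [0.39747143 0.0952466  0.014     ]
gauge ctr y at .11 [0.40859745 0.0967274  0.11      ] ring [0.42417902 0.09810941 0.014     ]
```

drive_tool:
  rows: [0.05,-0.05,0.8,0,0,0,0,0,0.8,0,0,0,0,0,0.7,0,0,0,0,0,0.2,0,0,0,0,0,0,0,0,0]

```text
t: 6.35
tcp_pos: [0.4257, 0.096, 0.0898]
tool_rot: [-0.051, 0.999, -0.0, -0.0]
force: [0.5, -0.2, -2.1]
finger_gap: 0.044
gripper_force: 49.9
```

drive_tool:
  rows: [0,0,0.1,0,0,0,0,0,0,0,0,0]

```text
t: 6.6
tcp_pos: [0.4259, 0.0961, 0.0891]
tool_rot: [-0.051, 0.999, 0.0, 0.0]
force: [0.7, -0.3, -0.8]
finger_gap: 0.0435
gripper_force: 49.9
```

drive_tool:
  rows: [0,0,0.1,0,0,0,0,0,0,0,0,0]

```text
t: 6.85
tcp_pos: [0.4259, 0.0961, 0.0881]
tool_rot: [-0.051, 0.999, 0.0, 0.0]
force: [0.1, 0.2, -0.6]
finger_gap: 0.0438
gripper_force: 49.9
```

drive_tool:
  rows: [0,0,0.1,0,0,0,0,0,0,0,0,0,0,0,0,0,0,0]

```text
t: 7.22
tcp_pos: [0.4259, 0.0961, 0.0871]
tool_rot: [-0.051, 0.999, 0.0, 0.0]
force: [0.8, 0.2, 2.9]
finger_gap: 0.0435
gripper_force: 49.9
```

drive_tool:
  rows: [0,0,0.05,0,0,0,0,0,0,0,0,0,0,0,0,0,0,0]

```text
t: 7.6
tcp_pos: [0.4261, 0.0962, 0.0869]
tool_rot: [-0.051, 0.999, 0.0, 0.0]
force: [-0.7, -0.8, 8.0]
finger_gap: 0.0436
gripper_force: 49.9
```

drive_tool:
  rows: [0,0,0.02,0,0,0,0,0,0,0,0,0,0,0,0,0,0,0]

```text
t: 7.98
tcp_pos: [0.4262, 0.0962, 0.0869]
tool_rot: [-0.051, 0.999, 0.0, 0.0]
force: [-1.5, -1.6, 8.8]
finger_gap: 0.0437
gripper_force: 49.9
```

drive_tool:
  rows: [0,0,0.04,0,0,0,0,0,0,0,0,0,0,0,0,0,0,0]

```text
t: 8.35
tcp_pos: [0.4264, 0.0962, 0.0868]
tool_rot: [-0.051, 0.999, 0.0, 0.001]
force: [-2.3, -0.7, 12.5]
finger_gap: 0.0433
gripper_force: 49.9
```

```bash
python3 look.py p .426 .0965 .04; python3 - <<'E'
from h import *
s=sensors.state();print(s['force'],s['ft_torque'])
E
```

```text
8.35 [0.42643102 0.09620314 0.08682636] [-2.34742393 -0.68059378 12.48445733] [ 1.3e-03  7.0e-04 -1.0e+00] 49.88056540489197
wrist 281 227 (np.float64(281.40048128328027), np.float64(227.39706942823182))
origin 221 167 scale 3.3333333333333335 (120, 120, 3)
scene 224 181 (np.float64(223.77737628020026), np.float64(180.80358102476276))
origin 199 156 scale 8.0 (50, 50, 3)
[-2.22853735 -1.89395732 12.78097748] [-3.66495841e-01  5.91778543e-01  4.29678790e-04]
```

View pics/p.png

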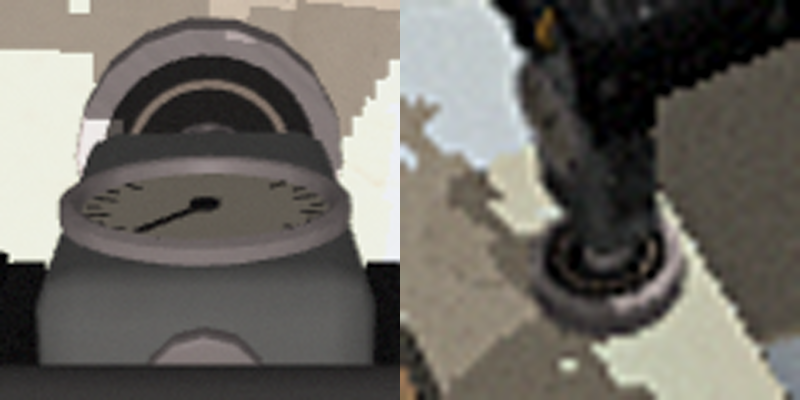

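The foot is inside the ring (left crop foot ≈(205,130), ring top 83; right crop foot (605,258), ring centre ≈(607,258)). Net push is about 15 N; hold it.

drive_tool:
  rows: [0,0,0,0,0,0,0,0,0,0,0,0,0,0,0,0,0,0,0,0,0,0,0,0,0,0,0,0,0,0]

```text
t: 9.07
tcp_pos: [0.4264, 0.0962, 0.0868]
tool_rot: [-0.051, 0.999, 0.0, 0.001]
force: [-2.1, -1.9, 12.6]
finger_gap: 0.0434
gripper_force: 49.9
```

drive_tool:
  rows: [0,0,0,0,0,0,0,0,0,0,0,0,0,0,0,0,0,0,0,0,0,0,0,0,0,0,0,0,0,0]

```text
t: 9.7
tcp_pos: [0.4264, 0.0962, 0.0868]
tool_rot: [-0.051, 0.999, 0.0, 0.001]
force: [-1.2, -1.5, 12.8]
finger_gap: 0.0438
gripper_force: 49.9
```

drive_tool:
  rows: [0,0,0,0,0,0,0,0,0,0,0,0]

```text
t: 9.95
tcp_pos: [0.4264, 0.0962, 0.0868]
tool_rot: [-0.051, 0.999, 0.0, 0.001]
force: [-2.2, -0.8, 13.2]
finger_gap: 0.0436
gripper_force: 49.9
```

drive_tool:
  rows: [0,0,-0.5,0,0,0,0,0,-1.5,0,0,0,0,0,-2,0,0,0,-0.1,-2.5,-2,0,0,0,-0.1,-4,0,0,0,0]

```text
t: 10.58
tcp_pos: [0.4352, 0.0319, 0.1478]
tool_rot: [-0.052, 0.999, 0.001, 0.001]
force: [1.1, -1.1, -3.9]
finger_gap: 0.0435
gripper_force: 49.9
```

drive_tool:
  rows: [-0.2,-5,0,0,0,0,-0.2,-5,0,0,0,0,-0.2,-5,0,0,0,0,-0.1,-5,0,0,0,0,-0.1,-4,0,0,0,0]

```text
t: 11.2
tcp_pos: [0.4666, -0.2083, 0.1465]
tool_rot: [-0.051, 0.999, 0.0, 0.0]
force: [0.4, -0.3, -2.8]
finger_gap: 0.0433
gripper_force: 49.9
```

drive_tool:
  rows: [0,-2.5,0,0,0,0,0,-1.3,0,0,0,0,0,0,0,0,0,0,0,0,0,0,0,0]

```text
t: 11.7
tcp_pos: [0.4708, -0.2428, 0.1458]
tool_rot: [-0.052, 0.999, 0.0, -0.0]
force: [-0.0, 0.0, -2.9]
finger_gap: 0.0436
gripper_force: 49.9
```

```bash
python3 look.py r .470 -.244 .012
```

```text
11.7 [ 0.47078795 -0.24280722  0.145767  ] [-1.37544740e-03  1.48530959e-02 -2.91791469e+00] [-2.e-04  9.e-04 -1.e+00] 49.859994649887085
wrist 280 195 (np.float64(279.6913559465678), np.float64(194.64936089452308))
origin 220 135 scale 3.3333333333333335 (120, 120, 3)
scene 297 275 (np.float64(297.2081693592822), np.float64(274.81694075737056))
origin 272 250 scale 8.0 (50, 50, 3)
```

View pics/r.png

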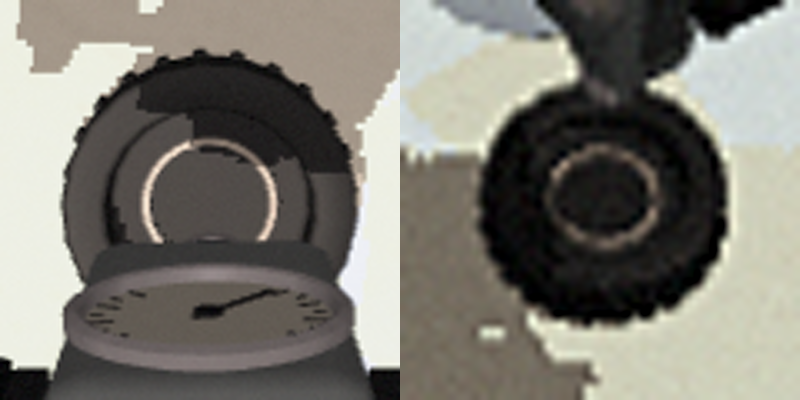

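Left: ring centre column ≈210 matches the gauge at 209–213, and the ring's top edge is at y 138. Right: ring centre (603,196) → px (297.4,274.5), which agrees with (0.470,−0.244).

```bash
python3 - <<'E'
from h import *
c=np.load('r_wrist.npy',allow_pickle=True).item()
print('ring far',px2w(c,220+63,135+138/3.333,.012),px2w(c,220+210/3.333,135+205/3.333,.012))
E
```

```text
ring far [ 0.45457991 -0.24287323  0.012     ] [ 0.47128002 -0.24111845  0.012     ]
```

drive_tool:
  rows: [0,-0.05,1,0,0,0,0,0,1.5,0,0,0,0,0,1.5,0,0,0,0,0,1,0,0,0,0,0,0,0,0,0]

```text
t: 12.42
tcp_pos: [0.47, -0.2445, 0.0948]
tool_rot: [-0.051, 0.999, 0.0, -0.001]
force: [0.6, -0.3, -2.8]
finger_gap: 0.0435
gripper_force: 49.9
```

drive_tool:
  rows: [0,0.1,0.4,0,0,0,0,0,0.3,0,0,0,0,0,0,0,0,0,0,0,0,0,0,0]

```text
t: 12.92
tcp_pos: [0.4707, -0.2437, 0.089]
tool_rot: [-0.051, 0.999, 0.0, 0.0]
force: [0.9, 0.3, -2.3]
finger_gap: 0.0436
gripper_force: 49.9
```

drive_tool:
  rows: [0,0,0.1,0,0,0,0,0,0.1,0,0,0,0,0,0,0,0,0,0,0,0,0,0,0]

```text
t: 13.42
tcp_pos: [0.4707, -0.2437, 0.0869]
tool_rot: [-0.051, 0.999, 0.0, 0.0]
force: [-0.9, 0.4, -0.6]
finger_gap: 0.0435
gripper_force: 49.9
```

drive_tool:
  rows: [0,0,0.05,0,0,0,0,0,0,0,0,0,0,0,0,0,0,0]

```text
t: 13.8
tcp_pos: [0.4707, -0.2437, 0.0864]
tool_rot: [-0.051, 0.999, 0.0, 0.0]
force: [-0.1, -0.1, 0.6]
finger_gap: 0.0438
gripper_force: 49.9
```

drive_tool:
  rows: [0,0,0.1,0,0,0,0,0,0,0,0,0,0,0,0,0,0,0]

```text
t: 14.18
tcp_pos: [0.4707, -0.2437, 0.0854]
tool_rot: [-0.051, 0.999, 0.0, 0.0]
force: [-0.2, 0.2, 2.8]
finger_gap: 0.0436
gripper_force: 49.9
```

drive_tool:
  rows: [0,0,0.05,0,0,0,0,0,0,0,0,0,0,0,0,0,0,0]

```text
t: 14.55
tcp_pos: [0.4707, -0.2437, 0.085]
tool_rot: [-0.051, 0.999, 0.0, 0.0]
force: [-0.9, 1.1, 4.3]
finger_gap: 0.0439
gripper_force: 49.9
```

drive_tool:
  rows: [0,0,0.05,0,0,0,0,0,0,0,0,0,0,0,0,0,0,0]

```text
t: 14.92
tcp_pos: [0.471, -0.2437, 0.0849]
tool_rot: [-0.051, 0.999, 0.0, 0.0]
force: [-1.8, 1.4, 10.4]
finger_gap: 0.0431
gripper_force: 49.9
```

drive_tool:
  rows: [0,0,0.04,0,0,0,0,0,0,0,0,0,0,0,0,0,0,0]

```text
t: 15.3
tcp_pos: [0.4712, -0.2437, 0.0849]
tool_rot: [-0.051, 0.999, 0.0, 0.001]
force: [-2.3, 1.9, 14.0]
finger_gap: 0.0433
gripper_force: 49.9
```

drive_tool:
  rows: [0,0,0,0,0,0,0,0,0,0,0,0,0,0,0,0,0,0,0,0,0,0,0,0,0,0,0,0,0,0]

```text
t: 15.92
tcp_pos: [0.4712, -0.2437, 0.0849]
tool_rot: [-0.051, 0.999, 0.0, 0.001]
force: [-1.4, 1.7, 14.4]
finger_gap: 0.0433
gripper_force: 49.9
```

drive_tool:
  rows: [0,0,0,0,0,0,0,0,0,0,0,0,0,0,0,0,0,0,0,0,0,0,0,0,0,0,0,0,0,0]

```text
t: 16.55
tcp_pos: [0.4712, -0.2437, 0.0849]
tool_rot: [-0.051, 0.999, 0.0, 0.001]
force: [-0.9, 1.9, 14.2]
finger_gap: 0.0436
gripper_force: 49.9
```

```bash
python3 look.py f .470 -.244 .03
```

```text
16.55 [ 0.4712245  -0.24373589  0.08490129] [-0.91018111  1.8659944  14.16808625] [ 1.3e-03  3.0e-04 -1.0e+00] 49.906986951828
wrist 281 222 (np.float64(280.6785455290583), np.float64(222.18228152928916))
origin 221 162 scale 3.3333333333333335 (120, 120, 3)
scene 297 271 (np.float64(297.4303871277207), np.float64(270.6264771418482))
origin 272 246 scale 8.0 (50, 50, 3)
```

View pics/f.png

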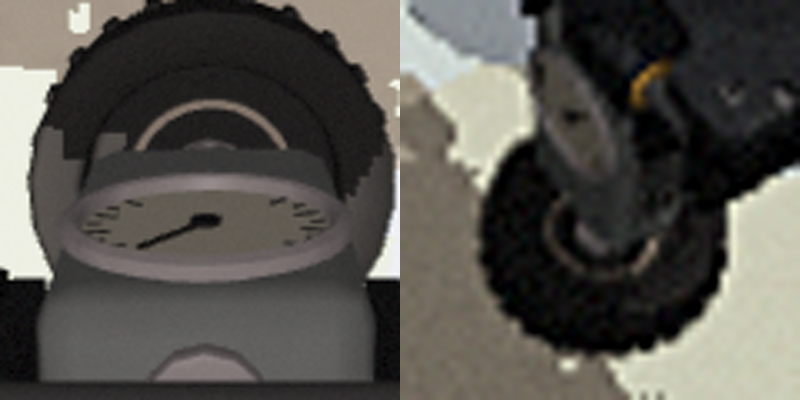

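The foot sits well inside the cup's ring (left crop: foot edge (210,142), ring (210,103)) at about 16–17 N, upright.

```bash
python3 -c "
from workcell import hand_in
print(hand_in())"
```

```text
the job is handed in; nothing more can be done
None
```

I verified the gauge on the reference block at about 15 N for roughly 1.6 s, then handed in at about 16.6 s with it still held upright in the round pad's ring at about 17 N; the cameras showed the foot inside the ring both times, but the hand-in gave no verdict.

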